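# Stack tapered carving blanks head to tail and crosswise

## Robot

A 7-joint arm with a two-finger parallel gripper is mounted at the origin on the work surface. World frame = base frame: x ahead of the robot, y to its left, z up, the work surface at z = 0. Lengths are in m, angles in rad, forces in N, time in s.
With the tool pointing down it reaches from about 0.425 to 0.925 m from the base axis. Payload 6.8 kg.
Tool frame: the origin (TCP) lies at the very end of the fingers, on their centre line; the grasp point (between the pads) lies 19 mm behind it (r.grip_depth is the distance from the TCP to the grasp point, in m); z points along the fingers, y is the direction in which the jaws open and shut (so a half turn about z gives the same grasp; the last joint's range is limited). The gripper opens to 85 mm and grips with 20 to 120 N. Pads are 22 mm wide; open, the fingers measure 114 mm over their backs; the gripper's body (76 mm by 85 mm) begins 54 mm behind the grasp point. The pads swing forward as they close: fully open they stand 13 mm farther back than shut.
Start: joints at [-1.371, 0.477, 0.022, 1.555, -0.011, 1.109, -0.083], TCP at [0.204, 0.643, 0.231] pointing down, gripper open.
Joint ranges: [-2.96, 2.96], [-0.34, 2.1], [-1.41, 1.46], [0.24, 2.44], [-1.37, 4.51], [0.17, 1.92], [-2.96, 2.96]. Speed limits (rad/s): [2.39, 2.39, 3.14, 3.14, 3.14, 3.14, 3.14].

## Interface

Orientations are given as a rotation vector (axis times angle).
In Python, from bench import status, eyes, workorder, spotter, r gives the robot as it stands.
- The arm moves only by the tool drive_tool, never from a script. Its argument "commands" is a list of rows, each an object of numbers: "rx", "ry", "rz": the turn, a rotation vector about the world's x, y, z normalised to -1 to 1, where 1 is 8 degrees; "tx", "ty", "tz": the shift along the world's x, y, z normalised to -1 to 1, where 1 is 20 mm; "grip": the closure, from -1 (fully open) to 1 (shut). A call has 1 to 10 rows; each row shifts and turns the commanded pose from where the row before left it; what a row does not reach is not made up. A row lasts 1/8 s, in which the tool goes at most 62.5 mm and 10.7 degrees, less where a joint would pass 70% of its speed; a pose out of reach is approached as far as the arm can. A call with a number of a shift or a turn outside -1 to 1 is refused whole. A call with a gripper value outside its range is refused whole. The fingers move at their own pace and stop on an object; "grip_force" is the grip in N (left out, the last holds). Time passes only in rows, so rows that do not move let the fingers close. It gives the time, the measured TCP pose, the force and the opening at its end, in the units of the state.
- status.get_obs(): the state, without advancing time (a new reading comes with each control period).
- eyes.grab_frame(name): name is "side" or "top" or "wrist"; returns a dict with "frame" (480x640x3 uint8, blue, green, red), "range_z" (480x640 float32, m along the optical axis (not along the pixel's ray), 0 where there is no reading), "fx", "fy", "cx", "cy" (pixels), "dist_coeffs" ([k1, k2, p1, p2, k3] as OpenCV has them; the pictures are not rectified), "T" (4x4, takes a point from camera to world coordinates); the wrist camera has in their place "T_tool_cam" (4x4, takes a point from camera to tool coordinates, whose origin is the TCP and whose axes are the flange's). Camera axes: x right, y down, z forward; pixel columns grow to the right and rows downward; lengths in m; the calibration is good to about 2 mm. A picture is of the moment at which its call begins: read the wrist's pose just before it.
- workorder.hand_in(): hands the job in, once; it reports no verdict.
Trained networks look in the newest picture that a camera, given by its name, has taken for a name from the list of things; names that differ only in an ending like _2 or _b are one class to them, and where a whole thing is asked for, a point or a joint stands for the part that bears it (a point fixed in the world has none). Each returns a list of dicts, best first, with "confidence" (0 to 1); they miss things now and then, are a little off and sometimes report something else, mostly with a low value. They report only what shows in the picture. A call takes as long as a camera call. They do not tell look-alikes from the thing itself.
- spotter.boxes_of(camera, target): "position" ([column, row] as shares, 0 to 1, of the picture: columns of its width, rows of its height, amid what is visible of it).
- spotter.masks_of(camera, target): "mask" (480x640 bool, what is visible of it) and "position" ([column, row] as shares, 0 to 1, of the picture: columns of its width, rows of its height, amid what is visible of it).
The state is a dict: "clock": time; "joints": joint angles; "qvel": joint speeds; "tau": joint torques, N m; "tcp_pos": TCP position; "orientation": TCP orientation; "contact_force": force on the tool from outside, world axes, zero at the start; "moment": the same for the moment, N m; "grip_width": finger opening in m.
Only numpy, scipy, OpenCV 4.12 (cv2) and the standard library are available. Lean on these libraries where they do the work, as an engineer would, in place of code of your own. Each camera call takes 0.05 s, during which the arm holds its last target.

## Task

Stack the tapered lime-wood blanks for seasoning so that each layer is level: lay the red-ended blank squarely on top of the green-ended one on the grey board, turned end for end (its thick end over the green one's thin end), then lay the blue-ended blank centrally on top of the red one, crosswise (either way round). Do not shift the green-ended blank, and leave the yellow-ended one alone.

Things in the scene. Friction and masses are not known exactly. Their poses are not given: they have to be found in the camera images.
- base_center (a point): First blank of the stack: pale wooden wedge 140 long, 52 wide (upright parallel sides), 50 thick at its green-painted end, 26 at the other (mm), about 0.15 kg, lying on its flat underside on a fixed grey board 170 x 100 x 12 mm; top slopes 9.7 degrees. Point: mid-length, mid-width, 19 mm above the underside. x: along the length to the painted thick end; z: normal to the underside. Loose.
- red_center (a point): Second blank: pale wooden wedge 140 long, 52 wide (upright parallel sides), 50 thick at its red-painted end, 26 at the other (mm), about 0.15 kg, lying on its flat underside on the bench; top slopes 9.7 degrees. Point: mid-length, mid-width, 19 mm above the underside. x: along the length to the painted thick end; z: normal to the underside. Stacked head to tail, x dips 9.7 degrees; its top is level, 88 mm up.
- blue_center (a point): Blank for the crosswise layer: pale wooden wedge 140 long, 52 wide (upright parallel sides), 50 thick at its blue-painted end, 26 at the other (mm), about 0.15 kg, lying on its flat underside on the bench; top slopes 9.7 degrees. Point: mid-length, mid-width, 19 mm above the underside. x: along the length to the painted thick end; z: normal to the underside. 
- yellow_center (a point): Unwanted blank, to be left alone: pale wooden wedge 140 long, 52 wide (upright parallel sides), 50 thick at its yellow-painted end, 26 at the other (mm), about 0.15 kg, lying on its flat underside on the bench; top slopes 9.7 degrees. Point: mid-length, mid-width, 19 mm above the underside. x: along the length to the painted thick end; z: normal to the underside. 
Mind the look-alikes: they are no part of the job. Leave any turquoise look-alike of the part that bears red_center alone. What is shaped like the part that bears blue_center but pink is not meant.

How it is judged:
On the way:
1. the red-ended blank lies head to tail on the green-ended one and is let go (horizontal distance between red_center and base_center below 0.02 m and angle between the x axis of red_center and the x axis of base_center, either way round below 0.2 rad and angle between red_center's own x axis and vertical between 1.63 and 1.85 rad and angle between red_center's own z axis and vertical below 0.27 rad and height (world z) of red_center between 0.058 and 0.082 m and contact force between the fingers and red below 0.1 N), for 0.2 s.
At the end, for the whole second after the job is handed in: Red on green, thick end over thin, centres within 20 mm, parallel within 11 degrees, top level within 6 degrees; blue lying flat (7 degrees) on red, centres within 20 mm, square to green within 11 degrees; green within 30 mm of its start; all released and at rest (horizontal distance between red_center and base_center below 0.02 m and angle between the x axis of red_center and the x axis of base_center, either way round below 0.2 rad and angle between red_center's own x axis and vertical between 1.63 and 1.85 rad and angle between red_center's own z axis and vertical below 0.27 rad and height (world z) of red_center between 0.058 and 0.082 m and horizontal distance between blue_center and red_center below 0.02 m and angle between the x axis of blue_center and the x axis of base_center, either way round above 1.3708 rad and angle between blue_center's own z axis and vertical below 0.12 rad and height (world z) of blue_center between 0.096 and 0.12 m and distance of base_center from where it was at the start of the episode below 0.03 m); the robot touches nothing.
It fails at once if the yellow-ended blank is moved by more than 30 mm (distance of yellow_center from where it was at the start of the episode above 0.03 m).
It also fails if it takes over 54 s, if anything falls off the work surface, if the arm or the gripper's body presses on something with over 40 N, if the wrist force passes 120 N, or if a joint passes its speed limit or range.

## Working session

There is one attempt and no reset: what is moved stays moved. The work goes in short steps, Python scripts to look and compute and a tool call to move; the robot and the scene stay as the last step left them, time stands still between calls to the robot, and variables do not carry over. Pictures are saved under pics/ and viewed, and the job is handed in when it is done.

Besides the shell and the picture viewer there is one more tool, called after ">>>" by a JSON object that holds its "method" and its "body". drive_tool: Moves the arm, as the interface text tells. Scaled input: -1 to 1 covers 20 mm each way for a shift and 8 degrees each way for a turn. Its arguments: {"type":"object","properties":{"commands":{"type":"array","items":{"type":"object","properties":{"rx":{"type":"number"},"ry":{"type":"number"},"rz":{"type":"number"},"tx":{"type":"number"},"ty":{"type":"number"},"tz":{"type":"number"},"grip":{"type":"number"}}}},"grip_force":{"type":"number"}},"required":["commands"]}

```bash
ls; mkdir -p pics; python3 - <<'E'
from bench import status, eyes, r
import cv2,numpy as np
o=status.get_obs();print(o)
ims={}
for n in("top","side"):
    d=eyes.grab_frame(n); cv2.imwrite(f"pics/{n}0.png",d["frame"]); np.savez(f"{n}0.npz",**d)
    print(n,d["T"],d["fx"],d["cx"],d["cy"],d["dist_coeffs"])
E
```

```text
pics
{'clock': 0.0, 'joints': array([-1.37110348,  0.47780586,  0.02235461,  1.55651124, -0.01148759,
        1.10930407, -0.08308009]), 'qvel': array([-1.84602959e-05, -4.94954744e-04,  2.04197845e-03, -5.79670497e-04,
       -1.41739022e-03, -1.64525137e-06,  1.15052497e-03]), 'tau': array([ 7.37883929e-04, -5.96437311e+01,  1.60761729e+00, -2.81200576e+01,
        1.23029601e-02,  9.27430432e-03, -1.86153744e-05]), 'tcp_pos': array([0.20433532, 0.64267218, 0.23029692]), 'orientation': array([-4.81501695e-01, -3.10433946e+00,  2.97733517e-03]), 'contact_force': array([-0.12026567,  0.56978662, -0.0278817 ]), 'moment': array([ 0.02763379, -0.02640247, -0.04027743]), 'grip_width': 0.08530819351208938}
top [[-7.49132352e-04 -9.80143708e-01  1.98287041e-01  2.68424975e-01]
 [-9.99974729e-01 -6.67578458e-04 -7.07780116e-03  6.04080797e-03]
 [ 7.06963443e-03 -1.98287332e-01 -9.80118439e-01  1.19130606e+00]
 [ 0.00000000e+00  0.00000000e+00  0.00000000e+00  1.00000000e+00]] 608.8049975595873 316.43040828253976 228.44076959312775 [-0.11975248  0.          0.          0.          0.        ]
side [[ 0.94366595 -0.19017222  0.27079345  0.20813187]
 [-0.33089705 -0.53909803  0.7745195  -0.79644876]
 [-0.00130788 -0.82049244 -0.57165588  0.66214242]
 [ 0.          0.          0.          1.        ]] 547.1393486794799 326.4906267452524 226.88877393221162 [-0.06970807  0.          0.          0.          0.        ]
```

View pics/top0.png

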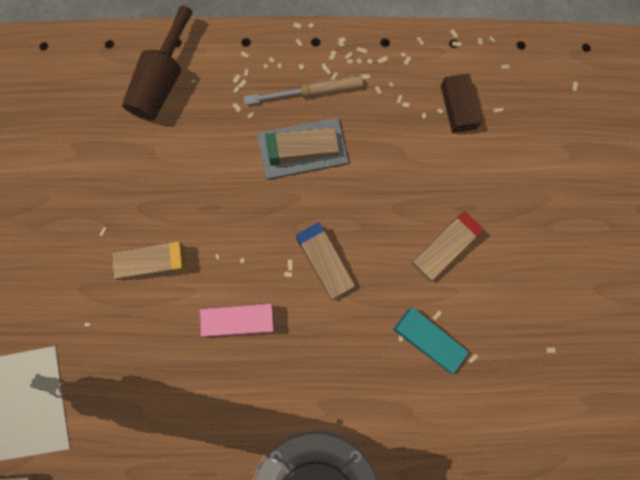

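View pics/side0.png

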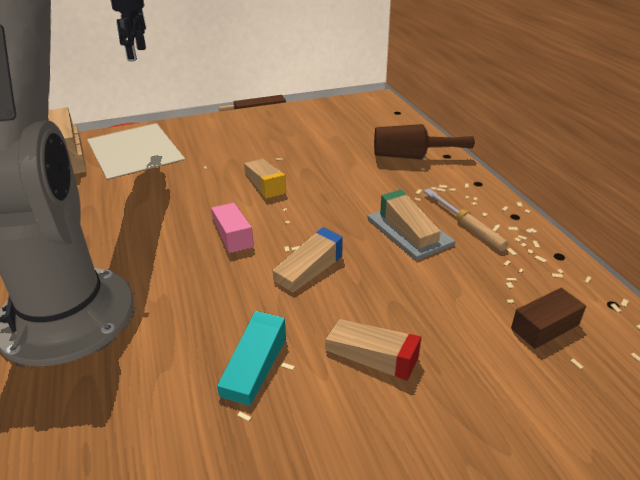

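Candidates in the top picture: 
- Red job blank: red-ended (448,246). Its turquoise look-alike at (431,341) is not meant.
- Blue job blank: blue-ended (326,261). The pink look-alike at (237,320) is not meant.
- Green on its board at (303,146), and yellow at (148,260), to be left alone.

Next I measure them and check close crops.

```bash
cat > h.py <<'E'
import numpy as np,cv2
def cloud(d,mask,T=None):
    v,u=np.nonzero(mask&(d["range_z"]>0))
    K=np.array([[d["fx"],0,d["cx"]],[0,d["fy"],d["cy"]],[0,0,1.]])
    p=cv2.undistortPoints(np.stack([u,v],1).astype(np.float64)[:,None],K,np.array(d["dist_coeffs"],float))[:,0]
    z=d["range_z"][v,u]
    P=np.c_[p*z[:,None],z,np.ones(len(z))]
    T=d["T"] if T is None else T
    return (P@T.T)[:,:3],u,v
E
python3 - <<'E'
from bench import status, eyes, spotter
from h import *
D={n:eyes.grab_frame(n) for n in("top","side")}
for t in("base_center","red_center","blue_center","yellow_center"):
  for n in D:
    for m in spotter.masks_of(n,t)[:6]:
      P,u,v=cloud(D[n],m["mask"])
      P0=P
      if len(P)<50: continue
      zmax=np.percentile(P[:,2],99)
      k=P[:,2]>(0.02 if t!="base_center" else 0.025)
      Q=P[k]
      if len(Q)<50: continue
      R=cv2.minAreaRect((Q[:,:2]*1000).astype(np.float32))
      print(t,n,round(m["confidence"],2),np.round(np.array(m["position"])*[640,480]),m["mask"].sum(),"rect",np.round(R[0],1),np.round(R[1],1),round(R[2],1),"z",np.round(np.percentile(Q[:,2],[1,50,99]),3))
c=[]
for u,v in((448,246),(326,261),(303,146)):
  c.append(cv2.resize(D["top"]["frame"][v-50:v+50,u-50:u+50],(260,260)))
cv2.imwrite("pics/crop.png",np.hstack(c))
E
```

```text
base_center top 0.9 [303. 147.] 2164 rect [673.3  26.4] [ 56.5 140.7] 9.3 z [0.027 0.049 0.064]
base_center side 0.66 [408. 218.] 1909 rect [674.7  23.8] [ 55.2 144.3] 9.9 z [0.026 0.047 0.064]
red_center top 0.92 [447. 246.] 2073 rect [ 468.7 -256.6] [ 52.  142.1] 44.1 z [0.023 0.038 0.052]
red_center top 0.82 [430. 341.] 2184 rect [ 287.4 -219.9] [141.3  53.3] 52.4 z [0.023 0.038 0.052]
red_center side 0.69 [252. 357.] 3630 rect [ 289.5 -221.4] [142.7  53.9] 52.5 z [0.021 0.036 0.051]
red_center side 0.61 [376. 347.] 3526 rect [ 470.8 -259.7] [ 55.3 139.7] 43.3 z [0.021 0.037 0.051]
blue_center top 0.95 [239. 320.] 2035 rect [326.6 149.6] [ 52.9 138.5] 3.1 z [0.024 0.038 0.052]
blue_center top 0.87 [322. 258.] 2113 rect [439.9 -18.7] [140.5  52.6] 29.6 z [0.023 0.038 0.052]
blue_center side 0.98 [310. 260.] 2366 rect [443.6 -20.3] [143.3  54.5] 28.8 z [0.021 0.036 0.052]
blue_center side 0.58 [267. 178.] 1040 rect [442.8 322.8] [ 54.4 143.8] 8.0 z [0.021 0.038 0.052]
yellow_center top 0.34 [322. 258.] 2140 rect [440.  -18.8] [140.5  52.6] 29.8 z [0.023 0.038 0.052]
yellow_center side 0.66 [266. 178.] 1049 rect [442.8 322.8] [ 54.4 143.8] 8.0 z [0.021 0.038 0.052]
```

View pics/crop.png

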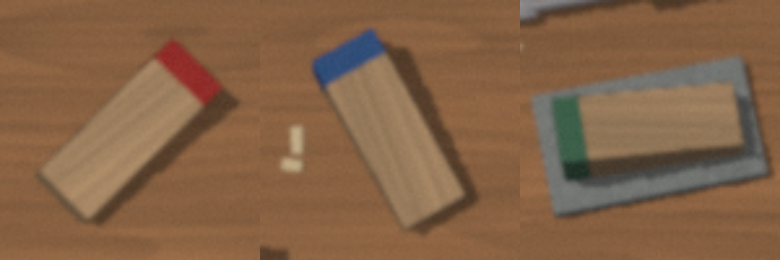

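```bash
cat >> h.py <<'E'
from scipy.optimize import minimize
def fitrect(XY,L=.140,W=.052,x0=None):
    # robust rectangle fit: penalise points outside plus uncovered extents
    def ext(th):
        a=np.array([np.cos(th),np.sin(th)]);b=np.array([-a[1],a[0]])
        return XY@a,XY@b,a,b
    best=None
    for th in np.arange(0,np.pi,np.radians(.25)):
        s,t,a,b=ext(th)
        s0,s1=np.percentile(s,[1,99]);t0,t1=np.percentile(t,[1,99])
        A=(t1-t0)
        if best is None or A<best[0]: best=(A,th,s1-s0,(s0+s1)/2*a+(t0+t1)/2*b)
    return best
def wedge(P,zbase):
    # top-surface plane fit, RANSAC
    rng=np.random.default_rng(0);bi=None
    Q=P[P[:,2]>zbase+.018]
    A=np.c_[Q[:,:2],np.ones(len(Q))]
    for _ in range(400):
        i=rng.choice(len(Q),3,replace=False)
        try: c=np.linalg.solve(A[i],Q[i,2])
        except Exception: continue
        if not np.linalg.norm(c[:2])<.4: continue
        k=abs(A@c-Q[:,2])<.002
        if bi is None or k.sum()>bi.sum(): bi=k
    c=np.linalg.lstsq(A[bi],Q[bi,2],rcond=None)[0]
    g=c[:2]; T=Q[bi]
    f=fitrect(T[:,:2])
    return dict(slope=np.degrees(np.arctan(np.linalg.norm(g))),head=np.degrees(np.arctan2(g[1],g[0])),n=bi.sum(),N=len(Q),
      rect_ang=np.degrees(f[1]),W=f[0],L=f[2],c=f[3],zc=np.r_[f[3],1]@c)
E
python3 - <<'E'
from bench import status, eyes, spotter
from h import *
D={n:eyes.grab_frame(n) for n in("top","side")}
want={"base_center":(.673,.026,.012),"red_center":(.469,-.257,0),"blue_center":(.440,-.019,0)}
for t,(x,y,zb) in want.items():
  for n in D:
    for m in spotter.masks_of(n,t)[:6]:
      P,u,v=cloud(D[n],m["mask"])
      if np.hypot(*(np.median(P[:,:2],0)-[x,y]))>.03: continue
      w=wedge(P,zb)
      print(t,n,{k:np.round(q,4) for k,q in w.items()})
from scipy.spatial.transform import Rotation as R
o=status.get_obs();print(o["clock"],R.from_rotvec(o["orientation"]).as_matrix().round(3))
E
```

```text
base_center top {'slope': np.float64(9.5453), 'head': np.float64(103.1724), 'n': np.int64(1083), 'N': np.int64(1966), 'rect_ang': np.float64(100.25), 'W': np.float64(0.0519), 'L': np.float64(0.1373), 'c': array([0.6729, 0.0268]), 'zc': np.float64(0.05)}
base_center side {'slope': np.float64(10.0016), 'head': np.float64(96.4723), 'n': np.int64(1001), 'N': np.int64(1562), 'rect_ang': np.float64(99.0), 'W': np.float64(0.0512), 'L': np.float64(0.1365), 'c': array([0.6746, 0.024 ]), 'zc': np.float64(0.0513)}
red_center top {'slope': np.float64(9.859), 'head': np.float64(-44.8457), 'n': np.int64(1185), 'N': np.int64(1995), 'rect_ang': np.float64(133.0), 'W': np.float64(0.0514), 'L': np.float64(0.1374), 'c': array([ 0.4689, -0.2562]), 'zc': np.float64(0.0374)}
red_center side {'slope': np.float64(9.7006), 'head': np.float64(-44.3005), 'n': np.int64(1987), 'N': np.int64(2942), 'rect_ang': np.float64(133.75), 'W': np.float64(0.0507), 'L': np.float64(0.1369), 'c': array([ 0.471 , -0.2593]), 'zc': np.float64(0.0389)}
blue_center top {'slope': np.float64(9.1677), 'head': np.float64(30.1091), 'n': np.int64(1205), 'N': np.int64(2022), 'rect_ang': np.float64(29.0), 'W': np.float64(0.0498), 'L': np.float64(0.1365), 'c': array([ 0.4399, -0.0183]), 'zc': np.float64(0.0385)}
blue_center side {'slope': np.float64(9.8958), 'head': np.float64(34.9842), 'n': np.int64(1287), 'N': np.int64(1951), 'rect_ang': np.float64(29.5), 'W': np.float64(0.0511), 'L': np.float64(0.1378), 'c': array([ 0.4422, -0.0208]), 'zc': np.float64(0.0389)}
1.0 [[-0.953  0.303 -0.   ]
 [ 0.303  0.953  0.   ]
 [ 0.    -0.    -1.   ]]
```

>>> {"method": "drive_tool", "body": {"commands": [{"tx":1,"ty":-1,"grip":-1},{"tx":1,"ty":-1},{"tx":1,"ty":-1},{"tx":1,"ty":-1},{"tx":1,"ty":-1},{"tx":1,"ty":-1},{"tx":1,"ty":-1},{"tx":1,"ty":-1},{"tx":1,"ty":-1},{"tx":1,"ty":-1}], "grip_force": 40}}

```text
validation failed for argument at $.co...
```

>>> {"method": "drive_tool", "body": {"commands": [{"tx":0.6,"ty":-1,"rz":-0.36},{"tx":0.6,"ty":-1,"rz":-0.36},{"tx":0.6,"ty":-1,"rz":-0.36},{"tx":0.6,"ty":-1,"rz":-0.36},{"tx":0.6,"ty":-1,"rz":-0.36},{"tx":0.6,"ty":-1,"rz":-0.36},{"tx":0.6,"ty":-1,"rz":-0.36},{"tx":0.6,"ty":-1,"rz":-0.36},{"tx":0.6,"ty":-1,"rz":-0.36},{"tx":0.6,"ty":-1,"rz":-0.36}]}}

```text
validation failed for argument at $.co...
```

>>> {"method": "drive_tool", "body": {"commands": [{"ty":-1},{"ty":-1},{"ty":-1},{"ty":-1},{"ty":-1},{"ty":-1},{"ty":-1},{"ty":-1},{"ty":-1},{"ty":-1}]}}

```text
validation failed for argument at $.co...
```

>>> {"method": "drive_tool", "body": {"commands": [{"ty":-1},{"ty":-1},{"ty":-1},{"ty":-1},{"ty":-1},{"ty":-1},{"ty":-1,"tz":-0.6},{"ty":-1,"tz":-0.6},{"ty":-1,"tz":-0.6},{"ty":-1,"tz":-0.6}]}}

```text
validation failed for argument at $.co...
```

>>> {"method": "drive_tool", "body": {"commands": [{"tx":-0.54,"ty":-1},{"tx":-0.54,"ty":-1},{"tx":-0.54,"ty":-1},{"tx":-0.54,"ty":-1},{"tx":-0.54,"ty":-1},{}]}}

```text
validation failed for argument at $.co...
```

>>> {"method": "drive_tool", "body": {"commands": [{"tx":1,"ty":-1,"tz":0,"rx":0,"ry":0,"rz":0,"grip":-1},{"tx":1,"ty":-1,"tz":0,"rx":0,"ry":0,"rz":0,"grip":-1},{"tx":1,"ty":-1,"tz":0,"rx":0,"ry":0,"rz":0,"grip":-1},{"tx":1,"ty":-1,"tz":0,"rx":0,"ry":0,"rz":0,"grip":-1},{"tx":1,"ty":-1,"tz":0,"rx":0,"ry":0,"rz":0,"grip":-1},{"tx":1,"ty":-1,"tz":0,"rx":0,"ry":0,"rz":0,"grip":-1},{"tx":1,"ty":-1,"tz":0,"rx":0,"ry":0,"rz":0,"grip":-1},{"tx":1,"ty":-1,"tz":0,"rx":0,"ry":0,"rz":0,"grip":-1},{"tx":1,"ty":-1,"tz":0,"rx":0,"ry":0,"rz":0,"grip":-1},{"tx":1,"ty":-1,"tz":0,"rx":0,"ry":0,"rz":0,"grip":-1}], "grip_force": 40}}

```text
clock: 2.25
tcp_pos: [0.4051, 0.4427, 0.2315]
orientation: [0.481, 3.104, 0.0]
contact_force: [0.3, -0.4, 0.3]
grip_width: 0.0856
```

>>> {"method": "drive_tool", "body": {"commands": [{"tx":0.6,"ty":-1,"tz":0,"rx":0,"ry":0,"rz":-0.36,"grip":-1},{"tx":0.6,"ty":-1,"tz":0,"rx":0,"ry":0,"rz":-0.36,"grip":-1},{"tx":0.6,"ty":-1,"tz":0,"rx":0,"ry":0,"rz":-0.36,"grip":-1},{"tx":0.6,"ty":-1,"tz":0,"rx":0,"ry":0,"rz":-0.36,"grip":-1},{"tx":0.6,"ty":-1,"tz":0,"rx":0,"ry":0,"rz":-0.36,"grip":-1},{"tx":0.6,"ty":-1,"tz":0,"rx":0,"ry":0,"rz":-0.36,"grip":-1},{"tx":0.6,"ty":-1,"tz":0,"rx":0,"ry":0,"rz":-0.36,"grip":-1},{"tx":0.6,"ty":-1,"tz":0,"rx":0,"ry":0,"rz":-0.36,"grip":-1},{"tx":0.6,"ty":-1,"tz":0,"rx":0,"ry":0,"rz":-0.36,"grip":-1},{"tx":0.6,"ty":-1,"tz":0,"rx":0,"ry":0,"rz":-0.36,"grip":-1}]}}

```text
clock: 3.5
tcp_pos: [0.5253, 0.242, 0.2313]
orientation: [1.243, 2.885, 0.0]
contact_force: [-0.2, 0.8, -0.0]
grip_width: 0.0856
```

>>> {"method": "drive_tool", "body": {"commands": [{"tx":0,"ty":-1,"tz":0,"rx":0,"ry":0,"rz":0,"grip":-1},{"tx":0,"ty":-1,"tz":0,"rx":0,"ry":0,"rz":0,"grip":-1},{"tx":0,"ty":-1,"tz":0,"rx":0,"ry":0,"rz":0,"grip":-1},{"tx":0,"ty":-1,"tz":0,"rx":0,"ry":0,"rz":0,"grip":-1},{"tx":0,"ty":-1,"tz":0,"rx":0,"ry":0,"rz":0,"grip":-1},{"tx":0,"ty":-1,"tz":0,"rx":0,"ry":0,"rz":0,"grip":-1},{"tx":0,"ty":-1,"tz":0,"rx":0,"ry":0,"rz":0,"grip":-1},{"tx":0,"ty":-1,"tz":0,"rx":0,"ry":0,"rz":0,"grip":-1},{"tx":0,"ty":-1,"tz":0,"rx":0,"ry":0,"rz":0,"grip":-1},{"tx":0,"ty":-1,"tz":0,"rx":0,"ry":0,"rz":0,"grip":-1}]}}

```text
clock: 4.75
tcp_pos: [0.5244, 0.0419, 0.2313]
orientation: [1.239, 2.887, -0.0]
contact_force: [-0.0, -0.4, -0.2]
grip_width: 0.0854
```

>>> {"method": "drive_tool", "body": {"commands": [{"tx":0,"ty":-1,"tz":0,"rx":0,"ry":0,"rz":0,"grip":-1},{"tx":0,"ty":-1,"tz":0,"rx":0,"ry":0,"rz":0,"grip":-1},{"tx":0,"ty":-1,"tz":0,"rx":0,"ry":0,"rz":0,"grip":-1},{"tx":0,"ty":-1,"tz":0,"rx":0,"ry":0,"rz":0,"grip":-1},{"tx":0,"ty":-1,"tz":0,"rx":0,"ry":0,"rz":0,"grip":-1},{"tx":0,"ty":-1,"tz":0,"rx":0,"ry":0,"rz":0,"grip":-1},{"tx":0,"ty":-1,"tz":0,"rx":0,"ry":0,"rz":0,"grip":-1},{"tx":0,"ty":-1,"tz":0,"rx":0,"ry":0,"rz":0,"grip":-1},{"tx":0,"ty":-1,"tz":0,"rx":0,"ry":0,"rz":0,"grip":-1},{"tx":0,"ty":-1,"tz":0,"rx":0,"ry":0,"rz":0,"grip":-1}]}}

```text
clock: 6.0
tcp_pos: [0.5242, -0.158, 0.2313]
orientation: [1.238, 2.887, -0.0]
contact_force: [-0.3, -0.4, -0.6]
grip_width: 0.0854
```

>>> {"method": "drive_tool", "body": {"commands": [{"tx":-0.9,"ty":-1,"tz":0,"rx":0,"ry":0,"rz":0,"grip":-1},{"tx":-0.9,"ty":-1,"tz":0,"rx":0,"ry":0,"rz":0,"grip":-1},{"tx":-0.9,"ty":-1,"tz":0,"rx":0,"ry":0,"rz":0,"grip":-1},{"tx":0,"ty":-1,"tz":0,"rx":0,"ry":0,"rz":0,"grip":-1},{"tx":0,"ty":-1,"tz":0,"rx":0,"ry":0,"rz":0,"grip":-1},{"tx":0,"ty":0,"tz":0,"rx":0,"ry":0,"rz":0,"grip":-1}]}}

```text
clock: 6.75
tcp_pos: [0.4698, -0.2585, 0.2314]
orientation: [1.243, 2.885, -0.001]
contact_force: [0.3, 0.2, 0.3]
grip_width: 0.0853
```

```bash
cat > w.py <<'E'
from bench import status, eyes, spotter
from h import *
from scipy.spatial.transform import Rotation as R
def wrist(t,name,near,zb,tol=.04):
    o=status.get_obs(); T=np.eye(4);T[:3,:3]=R.from_rotvec(o["orientation"]).as_matrix();T[:3,3]=o["tcp_pos"]
    d=eyes.grab_frame("wrist"); cv2.imwrite(name,d["frame"])
    T=T@d["T_tool_cam"]
    print(o["clock"],o["tcp_pos"].round(4),"tool y dir",np.degrees(np.arctan2(*R.from_rotvec(o["orientation"]).as_matrix()[[1,0],1])).round(2))
    for m in spotter.masks_of("wrist",t)[:4]:
        P,u,v=cloud(d,m["mask"],T)
        print(m["confidence"],np.array(m["position"])*[640,480],np.median(P,0) if len(P) else None)
        if len(P)<100 or np.hypot(*(np.median(P[:,:2],0)-near))>tol: continue
        print({k:np.round(q,4) for k,q in wedge(P,zb).items()})
E
python3 -c "
from w import *
wrist('red_center','pics/w1.png',[.47,-.257],0)"
```

```text
6.75 [ 0.4698 -0.2585  0.2314] tool y dir 43.4
0.97 [177.024  31.104] [ 0.29457587 -0.22952129  0.03496042]
0.9 [318.528 206.592] [ 0.46897929 -0.25563304  0.03729887]
{'slope': np.float64(9.7948), 'head': np.float64(-46.2198), 'n': np.int64(9661), 'N': np.int64(9781), 'rect_ang': np.float64(133.0), 'W': np.float64(0.0503), 'L': np.float64(0.1373), 'c': array([ 0.4704, -0.2569]), 'zc': np.float64(0.0377)}
```

View pics/w1.png

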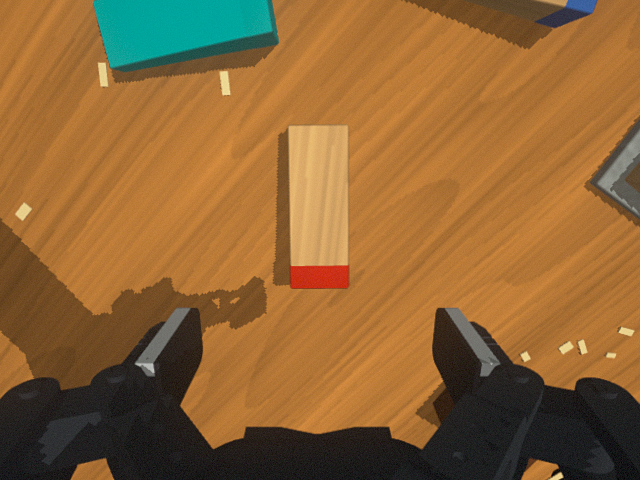

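>>> {"method": "drive_tool", "body": {"commands": [{"tx":0.03,"ty":0.08,"tz":-1,"rx":0,"ry":0,"rz":0,"grip":-1},{"tx":0,"ty":0,"tz":-1,"rx":0,"ry":0,"rz":0,"grip":-1},{"tx":0,"ty":0,"tz":-1,"rx":0,"ry":0,"rz":0,"grip":-1},{"tx":0,"ty":0,"tz":-1,"rx":0,"ry":0,"rz":0,"grip":-1},{"tx":0,"ty":0,"tz":-1,"rx":0,"ry":0,"rz":0,"grip":-1},{"tx":0,"ty":0,"tz":-1,"rx":0,"ry":0,"rz":0,"grip":-1},{"tx":0,"ty":0,"tz":-1,"rx":0,"ry":0,"rz":0,"grip":-1},{"tx":0,"ty":0,"tz":-1,"rx":0,"ry":0,"rz":0,"grip":-1},{"tx":0,"ty":0,"tz":-1,"rx":0,"ry":0,"rz":0,"grip":-1},{"tx":0,"ty":0,"tz":-1,"rx":0,"ry":0,"rz":0,"grip":-1}]}}

```text
clock: 8.1
tcp_pos: [0.4715, -0.2537, 0.0306]
orientation: [-1.236, -2.888, -0.001]
contact_force: [-0.0, 0.6, -0.1]
grip_width: 0.0853
```

>>> {"method": "drive_tool", "body": {"commands": [{"tx":0,"ty":0,"tz":-1,"rx":0,"ry":0,"rz":0,"grip":-1},{"tx":0,"ty":0,"tz":0,"rx":0,"ry":0,"rz":0,"grip":-1},{"tx":0,"ty":0,"tz":0,"rx":0,"ry":0,"rz":0,"grip":1},{"tx":0,"ty":0,"tz":0,"rx":0,"ry":0,"rz":0,"grip":1},{"tx":0,"ty":0,"tz":0,"rx":0,"ry":0,"rz":0,"grip":1},{"tx":0,"ty":0,"tz":0,"rx":0,"ry":0,"rz":0,"grip":1},{"tx":0,"ty":0,"tz":0,"rx":0,"ry":0,"rz":0,"grip":1}]}}

```text
clock: 8.98
tcp_pos: [0.4717, -0.2553, 0.0123]
orientation: [1.238, 2.886, 0.001]
contact_force: [-1.4, 1.7, 7.4]
grip_width: 0.0512
```

>>> {"method": "drive_tool", "body": {"commands": [{"tx":0,"ty":0,"tz":0.5,"rx":0,"ry":0,"rz":0,"grip":1},{"tx":0,"ty":0,"tz":1,"rx":0,"ry":0,"rz":0,"grip":1},{"tx":0,"ty":0,"tz":1,"rx":0,"ry":0,"rz":0,"grip":1},{"tx":0,"ty":0,"tz":1,"rx":0,"ry":0,"rz":0,"grip":1},{"tx":0,"ty":0,"tz":1,"rx":0,"ry":0,"rz":0,"grip":1},{"tx":0,"ty":0,"tz":1,"rx":0,"ry":0,"rz":0,"grip":1},{"tx":0,"ty":0,"tz":0.5,"rx":0,"ry":0,"rz":0,"grip":1}]}}

```text
clock: 9.85
tcp_pos: [0.4714, -0.2552, 0.1327]
orientation: [1.238, 2.886, 0.001]
contact_force: [0.6, 0.1, -2.4]
grip_width: 0.0512
```

>>> {"method": "drive_tool", "body": {"commands": [{"tx":0.675,"ty":0.94,"tz":0,"rx":0,"ry":0,"rz":-0.47,"grip":1},{"tx":0.675,"ty":0.94,"tz":0,"rx":0,"ry":0,"rz":-0.47,"grip":1},{"tx":0.675,"ty":0.94,"tz":0,"rx":0,"ry":0,"rz":-0.47,"grip":1},{"tx":0.675,"ty":0.94,"tz":0,"rx":0,"ry":0,"rz":-0.47,"grip":1},{"tx":0.675,"ty":0.94,"tz":0,"rx":0,"ry":0,"rz":-0.47,"grip":1},{"tx":0.675,"ty":0.94,"tz":0,"rx":0,"ry":0,"rz":-0.47,"grip":1},{"tx":0.675,"ty":0.94,"tz":0,"rx":0,"ry":0,"rz":-0.47,"grip":1},{"tx":0.675,"ty":0.94,"tz":0,"rx":0,"ry":0,"rz":-0.47,"grip":1},{"tx":0.675,"ty":0.94,"tz":0,"rx":0,"ry":0,"rz":-0.47,"grip":1}]}}

```text
clock: 10.98
tcp_pos: [0.5926, -0.0851, 0.1311]
orientation: [-2.027, -2.399, 0.001]
contact_force: [-0.3, -0.8, -0.9]
grip_width: 0.0517
```

>>> {"method": "drive_tool", "body": {"commands": [{"tx":0.675,"ty":0.94,"tz":0,"rx":0.2,"ry":0.034,"rz":0,"grip":1},{"tx":0.675,"ty":0.94,"tz":0,"rx":0.2,"ry":0.034,"rz":0,"grip":1},{"tx":0.675,"ty":0.94,"tz":0,"rx":0.2,"ry":0.034,"rz":0,"grip":1},{"tx":0.675,"ty":0.94,"tz":0,"rx":0.2,"ry":0.034,"rz":0,"grip":1},{"tx":0.675,"ty":0.94,"tz":0,"rx":0.2,"ry":0.034,"rz":0,"grip":1},{"tx":0.675,"ty":0.94,"tz":0,"rx":0.2,"ry":0.034,"rz":0,"grip":1},{"tx":0,"ty":0,"tz":0,"rx":0,"ry":0,"rz":0,"grip":1},{"tx":0,"ty":0,"tz":0,"rx":0,"ry":0,"rz":0,"grip":1}]}}

```text
clock: 11.98
tcp_pos: [0.6732, 0.026, 0.1311]
orientation: [-1.94, -2.299, -0.164]
contact_force: [-0.2, -0.8, -0.8]
grip_width: 0.0513
```

```bash
python3 - <<'E'
from w import *
o=status.get_obs(); M=R.from_rotvec(o["orientation"]).as_matrix()
print(o["clock"],o["tcp_pos"],M.round(3),o["grip_width"],o["contact_force"])
yh=np.degrees(np.arctan2(M[1,1],M[0,1]));print("y dir",yh,"y elev",np.degrees(np.arcsin(M[2,1])),"x elev",np.degrees(np.arcsin(M[2,0])),"x dir",np.degrees(np.arctan2(M[1,0],M[0,0])))
D={n:eyes.grab_frame(n) for n in("top","side")}
cv2.imwrite("pics/held.png",np.hstack([D["side"]["frame"][60:360,280:580],D["top"]["frame"][20:320,150:450]]))
for n in D:
  for t,zb in(("base_center",.012),("red_center",.1)):
    for m in spotter.masks_of(n,t)[:4]:
      P,u,v=cloud(D[n],m["mask"])
      if len(P)<100: continue
      print(n,t,round(m["confidence"],2),np.array(m["position"])*[640,480],np.median(P,0).round(3))
      if np.hypot(*(np.median(P[:,:2],0)-[.674,.026]))>.05:continue
      try: print({k:np.round(q,4) for k,q in wedge(P,zb).items()})
      except Exception as e: print(e)
E
```

```text
11.975 [0.67319036 0.02601861 0.13110585] [[-0.166  0.986 -0.029]
 [ 0.972  0.168  0.166]
 [ 0.168 -0.001 -0.986]] 0.051325511516744415 [-0.18079286 -0.819725   -0.84670479]
y dir 9.686940563732595 y elev -0.029804323080297415 x elev 9.695623608773701 x dir 99.68184836003671
top red_center 0.65 [427.52 341.28] [ 0.288 -0.217  0.037]
side red_center 0.65 [423.104 183.216] [ 0.669 -0.021  0.148]
{'slope': np.float64(0.2654), 'head': np.float64(113.1449), 'n': np.int64(606), 'N': np.int64(1493), 'rect_ang': np.float64(98.0), 'W': np.float64(0.0515), 'L': np.float64(0.1328), 'c': array([0.6759, 0.0146]), 'zc': np.float64(0.1566)}
side red_center 0.64 [253.184 357.888] [ 0.287 -0.232  0.034]
```

View pics/held.png

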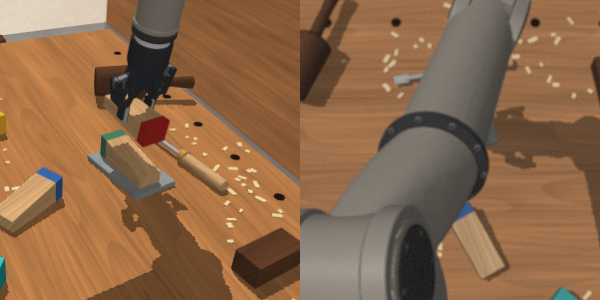

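>>> {"method": "drive_tool", "body": {"commands": [{"tx":0.04,"ty":0.1,"tz":-0.8,"rx":0,"ry":0,"rz":0,"grip":1},{"tx":0,"ty":0,"tz":-0.8,"rx":0,"ry":0,"rz":0,"grip":1},{"tx":0,"ty":0,"tz":-0.8,"rx":0,"ry":0,"rz":0,"grip":1},{"tx":0,"ty":0,"tz":-0.6,"rx":0,"ry":0,"rz":0,"grip":1},{"tx":0,"ty":0,"tz":-0.1,"rx":0,"ry":0,"rz":0,"grip":1},{"tx":0,"ty":0,"tz":0,"rx":0,"ry":0,"rz":0,"grip":1}]}}

```text
clock: 13.02
tcp_pos: [0.6746, 0.0287, 0.0693]
orientation: [-1.939, -2.299, -0.165]
contact_force: [0.3, 0.2, -1.9]
grip_width: 0.051
```

>>> {"method": "drive_tool", "body": {"commands": [{"tx":0,"ty":0,"tz":-0.1,"rx":0,"ry":0,"rz":0,"grip":1},{"tx":0,"ty":0,"tz":-0.1,"rx":0,"ry":0,"rz":0,"grip":1},{"tx":0,"ty":0,"tz":0,"rx":0,"ry":0,"rz":0,"grip":1}]}}

```text
clock: 13.4
tcp_pos: [0.6743, 0.029, 0.0653]
orientation: [-1.939, -2.299, -0.165]
contact_force: [0.1, 0.5, -2.1]
grip_width: 0.0514
```

>>> {"method": "drive_tool", "body": {"commands": [{"tx":0,"ty":0,"tz":-0.08,"rx":0,"ry":0,"rz":0,"grip":1},{"tx":0,"ty":0,"tz":0,"rx":0,"ry":0,"rz":0,"grip":1}]}}

```text
clock: 13.65
tcp_pos: [0.6743, 0.0289, 0.0636]
orientation: [-1.938, -2.299, -0.165]
contact_force: [0.4, 1.6, -0.9]
grip_width: 0.0509
```

>>> {"method": "drive_tool", "body": {"commands": [{"tx":0,"ty":0,"tz":-0.06,"rx":0,"ry":0,"rz":0,"grip":1},{"tx":0,"ty":0,"tz":0,"rx":0,"ry":0,"rz":0,"grip":1}]}}

```text
clock: 13.9
tcp_pos: [0.6746, 0.0289, 0.063]
orientation: [-1.939, -2.299, -0.166]
contact_force: [-1.3, 0.1, 2.0]
grip_width: 0.0516
```

>>> {"method": "drive_tool", "body": {"commands": [{"tx":0,"ty":0,"tz":-0.03,"rx":0,"ry":0,"rz":0,"grip":1},{"tx":0,"ty":0,"tz":0,"rx":0,"ry":0,"rz":0,"grip":-1},{"tx":0,"ty":0,"tz":0,"rx":0,"ry":0,"rz":0,"grip":-1},{"tx":0,"ty":0,"tz":0,"rx":0,"ry":0,"rz":0,"grip":-1},{"tx":0,"ty":0,"tz":0,"rx":0,"ry":0,"rz":0,"grip":-1},{"tx":0,"ty":0,"tz":0,"rx":0,"ry":0,"rz":0,"grip":-1}]}}

```text
clock: 14.65
tcp_pos: [0.6744, 0.0289, 0.0618]
orientation: [-1.939, -2.299, -0.165]
contact_force: [-0.1, 1.0, 0.3]
grip_width: 0.0855
```

>>> {"method": "drive_tool", "body": {"commands": [{"tx":0.015,"ty":-0.08,"tz":0.5,"rx":0,"ry":0,"rz":0,"grip":-1},{"tx":0.03,"ty":-0.16,"tz":1,"rx":0,"ry":0,"rz":0,"grip":-1},{"tx":0.03,"ty":-0.16,"tz":1,"rx":0,"ry":0,"rz":0,"grip":-1},{"tx":0,"ty":0,"tz":1,"rx":0,"ry":0,"rz":0,"grip":-1},{"tx":0,"ty":0,"tz":1,"rx":-0.4,"ry":-0.068,"rz":0,"grip":-1},{"tx":0,"ty":0,"tz":1,"rx":-0.4,"ry":-0.068,"rz":0,"grip":-1},{"tx":0,"ty":0,"tz":1,"rx":-0.4,"ry":-0.068,"rz":0,"grip":-1},{"tx":0,"ty":0,"tz":0.5,"rx":0,"ry":0,"rz":0,"grip":-1},{"tx":0,"ty":0,"tz":0,"rx":0,"ry":0,"rz":0,"grip":-1}]}}

```text
clock: 15.78
tcp_pos: [0.6762, 0.0205, 0.203]
orientation: [2.025, 2.401, 0.003]
contact_force: [0.7, -0.5, 0.3]
grip_width: 0.085
```

```bash
python3 - <<'E'
from w import *
wrist('red_center','pics/w2.png',[.674,.026],.06)
D={n:eyes.grab_frame(n) for n in("side",)}
cv2.imwrite("pics/s2.png",np.hstack([cv2.resize(D["side"]["frame"][120:320,300:500],(400,400)),cv2.resize(cv2.imread("pics/w2.png"),(400,300)).copy() if 0 else np.pad(cv2.resize(cv2.imread("pics/w2.png"),(400,300)),((0,100),(0,0),(0,0)))]))
for t,zb in(("red_center",.06),("base_center",.012)):
    for m in spotter.masks_of("side",t)[:4]:
      P,u,v=cloud(D["side"],m["mask"])
      if len(P)<100 or np.hypot(*(np.median(P[:,:2],0)-[.674,.026]))>.06: continue
      print(t,m["confidence"],np.array(m["position"])*[640,480],{k:np.round(q,4) for k,q in wedge(P,zb).items()})
E
```

```text
15.775 [0.6762 0.0205 0.203 ] tool y dir 9.7
0.96 [317.824 214.608] [0.67512208 0.03434495 0.08792351]
{'slope': np.float64(0.1296), 'head': np.float64(-68.3756), 'n': np.int64(15539), 'N': np.int64(15777), 'rect_ang': np.float64(99.75), 'W': np.float64(0.0503), 'L': np.float64(0.1383), 'c': array([0.6763, 0.025 ]), 'zc': np.float64(0.0879)}
red_center 0.61 [413.696 205.92 ] {'slope': np.float64(0.4086), 'head': np.float64(13.8108), 'n': np.int64(936), 'N': np.int64(1256), 'rect_ang': np.float64(99.0), 'W': np.float64(0.0517), 'L': np.float64(0.1382), 'c': array([0.6764, 0.0219]), 'zc': np.float64(0.0899)}
base_center 0.86 [404.416 226.512] {'slope': np.float64(7.0049), 'head': np.float64(113.1005), 'n': np.int64(140), 'N': np.int64(513), 'rect_ang': np.float64(120.5), 'W': np.float64(0.0482), 'L': np.float64(0.1418), 'c': array([0.6553, 0.0107]), 'zc': np.float64(0.0467)}
```

View pics/s2.png

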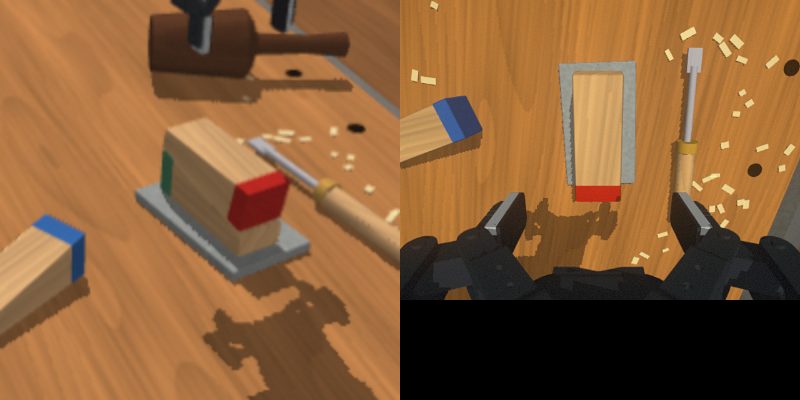

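>>> {"method": "drive_tool", "body": {"commands": [{"tx":-0.98,"ty":-0.167,"tz":0.2,"rx":0,"ry":0,"rz":-0.733,"grip":-1},{"tx":-0.98,"ty":-0.167,"tz":0,"rx":0,"ry":0,"rz":-0.733,"grip":-1},{"tx":-0.98,"ty":-0.167,"tz":0,"rx":0,"ry":0,"rz":-0.733,"grip":-1},{"tx":-0.98,"ty":-0.167,"tz":0,"rx":0,"ry":0,"rz":-0.733,"grip":-1},{"tx":-0.98,"ty":-0.167,"tz":0,"rx":0,"ry":0,"rz":-0.733,"grip":-1},{"tx":-0.98,"ty":-0.167,"tz":0,"rx":0,"ry":0,"rz":-0.733,"grip":-1},{"tx":-0.98,"ty":-0.167,"tz":0,"rx":0,"ry":0,"rz":-0.733,"grip":-1},{"tx":-0.98,"ty":-0.167,"tz":0,"rx":0,"ry":0,"rz":-0.733,"grip":-1},{"tx":-0.98,"ty":-0.167,"tz":0,"rx":0,"ry":0,"rz":-0.733,"grip":-1},{"tx":-0.98,"ty":-0.167,"tz":0,"rx":0,"ry":0,"rz":-0.733,"grip":-1}]}}

```text
clock: 17.27
tcp_pos: [0.479, -0.0129, 0.2056]
orientation: [-2.944, -1.096, 0.001]
contact_force: [-0.5, -0.8, 0.2]
grip_width: 0.0853
```

>>> {"method": "drive_tool", "body": {"commands": [{"tx":-0.98,"ty":-0.167,"tz":0,"rx":0,"ry":0,"rz":-0.733,"grip":-1},{"tx":-0.98,"ty":-0.167,"tz":0,"rx":0,"ry":0,"rz":-0.733,"grip":-1},{"tx":0,"ty":0,"tz":0,"rx":0,"ry":0,"rz":0,"grip":-1},{"tx":0,"ty":0,"tz":0,"rx":0,"ry":0,"rz":0,"grip":-1}]}}

```text
clock: 17.77
tcp_pos: [0.4415, -0.0189, 0.2061]
orientation: [3.038, 0.8, 0.002]
contact_force: [-0.0, -1.0, -0.2]
grip_width: 0.0852
```

```bash
python3 - <<'E'
from w import *
wrist('blue_center','pics/w3.png',[.441,-.019],0)
print(status.get_obs()["joints"].round(2))
E
```

```text
17.775 [ 0.4415 -0.0189  0.2061] tool y dir -60.51
0.77 [ 85.376 231.312] [0.33713203 0.1409563  0.03525005]
0.62 [314.112 203.52 ] [ 0.4512534  -0.01462466  0.03955609]
{'slope': np.float64(9.7398), 'head': np.float64(29.6469), 'n': np.int64(10484), 'N': np.int64(10610), 'rect_ang': np.float64(29.5), 'W': np.float64(0.0508), 'L': np.float64(0.1361), 'c': array([ 0.4426, -0.0189]), 'zc': np.float64(0.038)}
[-1.07  0.19  1.12  2.16 -0.22  0.91 -0.89]
```

View pics/w3.png

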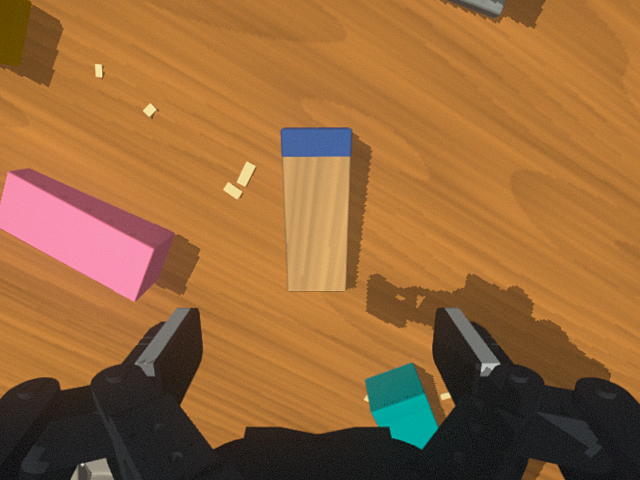

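>>> {"method": "drive_tool", "body": {"commands": [{"tx":0.05,"ty":0,"tz":-1,"rx":0,"ry":0,"rz":0,"grip":-1},{"tx":0,"ty":0,"tz":-1,"rx":0,"ry":0,"rz":0,"grip":-1},{"tx":0,"ty":0,"tz":-1,"rx":0,"ry":0,"rz":0,"grip":-1},{"tx":0,"ty":0,"tz":-1,"rx":0,"ry":0,"rz":0,"grip":-1},{"tx":0,"ty":0,"tz":-1,"rx":0,"ry":0,"rz":0,"grip":-1},{"tx":0,"ty":0,"tz":-1,"rx":0,"ry":0,"rz":0,"grip":-1},{"tx":0,"ty":0,"tz":-1,"rx":0,"ry":0,"rz":0,"grip":-1},{"tx":0,"ty":0,"tz":-0.5,"rx":0,"ry":0,"rz":0,"grip":-1}]}}

```text
clock: 18.88
tcp_pos: [0.4418, -0.0194, 0.0548]
orientation: [3.039, 0.797, -0.002]
contact_force: [-0.4, 0.0, 0.1]
grip_width: 0.0854
```

```bash
python3 -c "
from bench import status
o=status.get_obs();print(o['joints'].round(2),o['tcp_pos'])"
```

```text
[-0.71  0.5   0.76  2.27 -0.63  0.59 -0.53] [ 0.44181246 -0.01942943  0.05478318]
```

>>> {"method": "drive_tool", "body": {"commands": [{"tx":0.03,"ty":0.02,"tz":-1,"rx":0,"ry":0,"rz":0,"grip":-1},{"tx":0,"ty":0,"tz":-1,"rx":0,"ry":0,"rz":0,"grip":-1},{"tx":0,"ty":0,"tz":-0.15,"rx":0,"ry":0,"rz":0,"grip":-1},{"tx":0,"ty":0,"tz":0,"rx":0,"ry":0,"rz":0,"grip":-1}]}}

```text
clock: 19.38
tcp_pos: [0.4427, -0.019, 0.0132]
orientation: [3.039, 0.796, 0.0]
contact_force: [0.6, -0.5, 0.3]
grip_width: 0.0857
```

>>> {"method": "drive_tool", "body": {"commands": [{"tx":0,"ty":0,"tz":0,"rx":0,"ry":0,"rz":0,"grip":1},{"tx":0,"ty":0,"tz":0,"rx":0,"ry":0,"rz":0,"grip":1},{"tx":0,"ty":0,"tz":0,"rx":0,"ry":0,"rz":0,"grip":1},{"tx":0,"ty":0,"tz":0,"rx":0,"ry":0,"rz":0,"grip":1},{"tx":0,"ty":0,"tz":0,"rx":0,"ry":0,"rz":0,"grip":1}]}}

```text
clock: 20.0
tcp_pos: [0.4426, -0.0186, 0.0135]
orientation: [-3.038, -0.796, -0.002]
contact_force: [-1.9, 0.6, 6.2]
grip_width: 0.0513
```

>>> {"method": "drive_tool", "body": {"commands": [{"tx":0,"ty":0,"tz":0.5,"rx":0,"ry":0,"rz":0,"grip":1},{"tx":0,"ty":0,"tz":1,"rx":0,"ry":0,"rz":0,"grip":1},{"tx":0,"ty":0,"tz":1,"rx":0,"ry":0,"rz":0,"grip":1},{"tx":0,"ty":0,"tz":1,"rx":0,"ry":0,"rz":0,"grip":1},{"tx":0,"ty":0,"tz":1,"rx":0,"ry":0,"rz":0,"grip":1},{"tx":0,"ty":0,"tz":1,"rx":0,"ry":0,"rz":0,"grip":1},{"tx":0,"ty":0,"tz":1,"rx":0,"ry":0,"rz":0,"grip":1},{"tx":0,"ty":0,"tz":0.8,"rx":0,"ry":0,"rz":0,"grip":1}]}}

```text
clock: 21.0
tcp_pos: [0.442, -0.0189, 0.1599]
orientation: [-3.039, -0.795, -0.0]
contact_force: [0.2, -0.8, -2.8]
grip_width: 0.0511
```

>>> {"method": "drive_tool", "body": {"commands": [{"tx":0.97,"ty":0.19,"tz":0,"rx":0,"ry":0,"rz":-0.246,"grip":1},{"tx":0.97,"ty":0.19,"tz":0,"rx":0,"ry":0,"rz":-0.246,"grip":1},{"tx":0.97,"ty":0.19,"tz":0,"rx":0,"ry":0,"rz":-0.246,"grip":1},{"tx":0.97,"ty":0.19,"tz":0,"rx":0,"ry":0,"rz":-0.246,"grip":1},{"tx":0.97,"ty":0.19,"tz":0,"rx":0,"ry":0,"rz":-0.246,"grip":1},{"tx":0.97,"ty":0.19,"tz":0,"rx":0,"ry":0,"rz":-0.246,"grip":1},{"tx":0.97,"ty":0.19,"tz":0,"rx":0,"ry":0,"rz":-0.246,"grip":1},{"tx":0.97,"ty":0.19,"tz":0,"rx":0,"ry":0,"rz":-0.246,"grip":1},{"tx":0.97,"ty":0.19,"tz":0,"rx":0,"ry":0,"rz":-0.246,"grip":1},{"tx":0.97,"ty":0.19,"tz":0,"rx":0,"ry":0,"rz":-0.246,"grip":1}]}}

```text
clock: 22.25
tcp_pos: [0.6364, 0.0195, 0.1593]
orientation: [3.13, 0.263, -0.001]
contact_force: [-0.1, 0.2, -1.7]
grip_width: 0.0513
```

>>> {"method": "drive_tool", "body": {"commands": [{"tx":0.97,"ty":0.19,"tz":0,"rx":0,"ry":0,"rz":0,"grip":1},{"tx":0.97,"ty":0.19,"tz":0,"rx":0,"ry":0,"rz":0,"grip":1},{"tx":0,"ty":0,"tz":0,"rx":0,"ry":0,"rz":0,"grip":1},{"tx":0,"ty":0,"tz":0,"rx":0,"ry":0,"rz":0,"grip":1}]}}

```text
clock: 22.75
tcp_pos: [0.6741, 0.0265, 0.159]
orientation: [3.13, 0.264, -0.002]
contact_force: [-0.5, 0.1, -1.1]
grip_width: 0.0513
```

```bash
python3 - <<'E'
from w import *
o=status.get_obs(); M=R.from_rotvec(o["orientation"]).as_matrix()
print(o["clock"],o["tcp_pos"],o["grip_width"],o["contact_force"])
print("y dir",np.degrees(np.arctan2(M[1,1],M[0,1])),"elev",np.degrees(np.arcsin(M[2,:2])))
D={n:eyes.grab_frame(n) for n in("side",)}
cv2.imwrite("pics/s3.png",cv2.resize(D["side"]["frame"][60:310,280:530],(500,500)))
for t,zb in(("blue_center",.12),("red_center",.06)):
    for m in spotter.masks_of("side",t)[:4]:
      P,u,v=cloud(D["side"],m["mask"])
      if len(P)<100 or np.hypot(*(np.median(P[:,:2],0)-[.674,.026]))>.06: continue
      try: print(t,m["confidence"],np.array(m["position"])*[640,480],{k:np.round(q,4) for k,q in wedge(P,zb).items()})
      except Exception as e: print(t,e)
E
```

```text
22.75 [0.67411315 0.02651112 0.15897201] 0.05132417802573819 [-0.53270682  0.11402055 -1.14570163]
y dir -80.3549016566214 elev [-0.06301734  0.01158198]
blue_center 0.6 [409.92 167.28] {'slope': np.float64(9.6255), 'head': np.float64(14.3755), 'n': np.int64(635), 'N': np.int64(1594), 'rect_ang': np.float64(7.5), 'W': np.float64(0.0496), 'L': np.float64(0.1348), 'c': array([0.6722, 0.0211]), 'zc': np.float64(0.1831)}
red_center 0.78 [417.216 207.12 ] {'slope': np.float64(0.6695), 'head': np.float64(10.3564), 'n': np.int64(845), 'N': np.int64(1164), 'rect_ang': np.float64(100.25), 'W': np.float64(0.0507), 'L': np.float64(0.133), 'c': array([0.6767, 0.0188]), 'zc': np.float64(0.0897)}
```

View pics/s3.png

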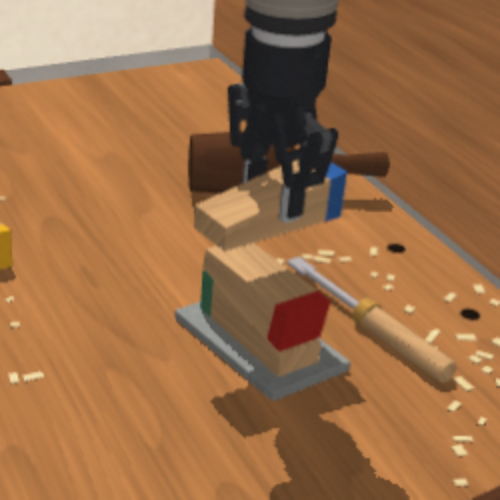

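>>> {"method": "drive_tool", "body": {"commands": [{"tx":0.1,"ty":0.06,"tz":-0.8,"rx":0,"ry":0,"rz":0,"grip":1},{"tx":0,"ty":0,"tz":-0.8,"rx":0,"ry":0,"rz":0,"grip":1},{"tx":0,"ty":0,"tz":-0.7,"rx":0,"ry":0,"rz":0,"grip":1},{"tx":0,"ty":0,"tz":-0.2,"rx":0,"ry":0,"rz":0,"grip":1},{"tx":0,"ty":0,"tz":-0.1,"rx":0,"ry":0,"rz":0,"grip":1},{"tx":0,"ty":0,"tz":0,"rx":0,"ry":0,"rz":0,"grip":1}]}}

```text
clock: 23.65
tcp_pos: [0.6773, 0.0279, 0.1072]
orientation: [3.13, 0.265, 0.001]
contact_force: [-0.2, -1.3, -1.9]
grip_width: 0.0513
```

>>> {"method": "drive_tool", "body": {"commands": [{"tx":0,"ty":0,"tz":-0.1,"rx":0,"ry":0,"rz":0,"grip":1},{"tx":0,"ty":0,"tz":-0.06,"rx":0,"ry":0,"rz":0,"grip":1},{"tx":0,"ty":0,"tz":0,"rx":0,"ry":0,"rz":0,"grip":1}]}}

```text
clock: 24.02
tcp_pos: [0.6771, 0.0281, 0.1037]
orientation: [-3.13, -0.265, -0.0]
contact_force: [0.2, 0.7, -1.4]
grip_width: 0.0515
```

>>> {"method": "drive_tool", "body": {"commands": [{"tx":0,"ty":0,"tz":-0.06,"rx":0,"ry":0,"rz":0,"grip":1},{"tx":0,"ty":0,"tz":0,"rx":0,"ry":0,"rz":0,"grip":1}]}}

```text
clock: 24.28
tcp_pos: [0.677, 0.0281, 0.1024]
orientation: [-3.13, -0.265, 0.0]
contact_force: [-0.8, -0.1, -1.3]
grip_width: 0.0513
```

>>> {"method": "drive_tool", "body": {"commands": [{"tx":0,"ty":0,"tz":-0.05,"rx":0,"ry":0,"rz":0,"grip":1},{"tx":0,"ty":0,"tz":0,"rx":0,"ry":0,"rz":0,"grip":1}]}}

```text
clock: 24.52
tcp_pos: [0.6773, 0.028, 0.1018]
orientation: [-3.13, -0.265, -0.001]
contact_force: [-0.5, -0.0, 0.7]
grip_width: 0.0513
```

Contact starting; release and retreat.

>>> {"method": "drive_tool", "body": {"commands": [{"tx":0,"ty":0,"tz":-0.03,"rx":0,"ry":0,"rz":0,"grip":1},{"tx":0,"ty":0,"tz":0,"rx":0,"ry":0,"rz":0,"grip":-1},{"tx":0,"ty":0,"tz":0,"rx":0,"ry":0,"rz":0,"grip":-1},{"tx":0,"ty":0,"tz":0,"rx":0,"ry":0,"rz":0,"grip":-1},{"tx":0,"ty":0,"tz":0,"rx":0,"ry":0,"rz":0,"grip":-1},{"tx":0,"ty":0,"tz":0,"rx":0,"ry":0,"rz":0,"grip":-1}]}}

```text
clock: 25.28
tcp_pos: [0.6771, 0.028, 0.1009]
orientation: [3.13, 0.265, -0.0]
contact_force: [0.4, -0.9, 0.7]
grip_width: 0.0851
```

>>> {"method": "drive_tool", "body": {"commands": [{"tx":0,"ty":0,"tz":0.5,"rx":0,"ry":0,"rz":0,"grip":-1},{"tx":0,"ty":0,"tz":1,"rx":0,"ry":0,"rz":0,"grip":-1},{"tx":0,"ty":0,"tz":1,"rx":0,"ry":0,"rz":0,"grip":-1},{"tx":0,"ty":0,"tz":1,"rx":0,"ry":0,"rz":0,"grip":-1},{"tx":0,"ty":0,"tz":1,"rx":0,"ry":0,"rz":0,"grip":-1},{"tx":0,"ty":0,"tz":1,"rx":0,"ry":0,"rz":0,"grip":-1},{"tx":0,"ty":0,"tz":1,"rx":0,"ry":0,"rz":0,"grip":-1},{"tx":0,"ty":0,"tz":0,"rx":0,"ry":0,"rz":0,"grip":-1}]}}

```text
clock: 26.28
tcp_pos: [0.678, 0.0277, 0.2329]
orientation: [3.13, 0.265, 0.005]
contact_force: [-0.0, -0.7, -0.2]
grip_width: 0.0855
```

```bash
python3 - <<'E'
from w import *
wrist('blue_center','pics/w4.png',[.674,.026],.09)
D={n:eyes.grab_frame(n) for n in("side",)}
cv2.imwrite("pics/s4.png",np.hstack([cv2.resize(D["side"]["frame"][120:320,300:500],(400,400)),np.pad(cv2.resize(cv2.imread("pics/w4.png"),(400,300)),((0,100),(0,0),(0,0)))]))
for t,zb in(("blue_center",.09),("red_center",.06)):
    for m in spotter.masks_of("side",t)[:4]:
      P,u,v=cloud(D["side"],m["mask"])
      if len(P)<100 or np.hypot(*(np.median(P[:,:2],0)-[.674,.026]))>.06: continue
      print(t,m["confidence"],np.array(m["position"])*[640,480],{k:np.round(q,4) for k,q in wedge(P,zb).items()})
E
```

```text
26.275 [0.678  0.0277 0.2329] tool y dir -80.32
0.8 [316.416 223.2  ] [0.68991931 0.02838087 0.12808389]
{'slope': np.float64(9.8055), 'head': np.float64(9.5555), 'n': np.int64(15521), 'N': np.int64(15687), 'rect_ang': np.float64(9.75), 'W': np.float64(0.0509), 'L': np.float64(0.1364), 'c': array([0.6776, 0.027 ]), 'zc': np.float64(0.1261)}
0.53 [102.912 469.584] [0.338736   0.21481198 0.02702961]
blue_center 0.64 [415.296 187.392] {'slope': np.float64(9.0631), 'head': np.float64(7.269), 'n': np.int64(982), 'N': np.int64(1560), 'rect_ang': np.float64(8.25), 'W': np.float64(0.0513), 'L': np.float64(0.1368), 'c': array([0.6767, 0.0241]), 'zc': np.float64(0.127)}
red_center 0.66 [424.704 216.72 ] {'slope': np.float64(0.4092), 'head': np.float64(-19.1904), 'n': np.int64(365), 'N': np.int64(531), 'rect_ang': np.float64(9.25), 'W': np.float64(0.0495), 'L': np.float64(0.0504), 'c': array([ 0.6835, -0.0227]), 'zc': np.float64(0.0898)}
```

View pics/s4.png

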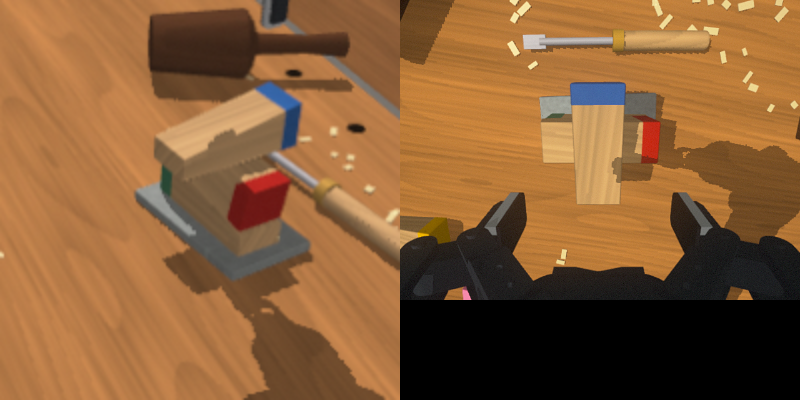

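The picture shows blue lying crosswise and centred on red, at about (317,223) in the wrist view. Blue is at (0.678, 0.027) and red at (0.676, 0.028). Blue's heading is 9.6°, which is square to green's 99.6°. The robot is clear, so I hand in.

```bash
python3 -c "
from bench import workorder
print(workorder.hand_in())"
```

```text
the job is handed in; nothing more can be done
None
```

The stack is built and the job is handed in at about 26 s of the 54 s allowed; hand-in gives no verdict.

I laid the red-ended blank head to tail on the green one, tilted 9.7° to match green's slope. I then laid the blue-ended blank crosswise on top of red, released it and backed the gripper clear.

Last checks, from the wrist camera except where noted:
- **Red on green:** red's top measured level within 0.2°, 88 mm up. Its centre is about 3 mm from green's, and the two are parallel within about 1°.
- **Blue on red:** its centre is about 2 mm from red's and it is square to green within about 1°. Its top slopes 9.8°, as it should when lying flat, and is 126 mm up at mid-length. The side camera agreed within about 3 mm.
- **Not measured again:** green was mostly hidden once covered, so I did not get a good final reading of its position. It looked unmoved on its board, and contact forces during placing stayed around 2 N. Yellow, turquoise and pink were never approached for a grasp, but I did not measure yellow at the end.
- **Poor readings:** with the stack covered, the side camera's fits for green (after red was placed) and for red (at the end) were unusable, so I ignored them.

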